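Set the odd option switch with the stylus

ROBOT

A 6-joint arm with a two-finger parallel gripper is mounted at the origin on a cart in front of the work surface, level with it; the furniture and walls round the work are solid. World frame = base frame: x ahead of the robot, y to its left, z up, the work surface at z = 0. Lengths are in m, angles in rad, forces in N, time in s.
With the tool pointing down it reaches from about 0.25 to 0.775 m from the base axis. Payload 4 kg.
Tool frame: the origin (TCP) lies at the centre of the arm's flange, where the gripper is bolted on; the fingertips stand ahead of it and the grasp point (between the pads) lies 180 mm ahead of it (robot.tcp_to_tips is the z of the fingertips in the tool frame, in m); z points along the fingers, y is the direction in which the jaws open and shut (so a half turn about z gives the same grasp; the last joint's range is limited). The gripper opens to 94 mm and grips with 3 to 60 N. Pads are 16 mm wide; open, the fingers measure 119 mm over their backs; the gripper's body (75 mm by 177 mm) begins 78 mm behind the grasp point.
Start: joints at [1.065, 0.087, 1.371, -0, 1.684, -0.103], TCP at [0.216, 0.506, 0.405] pointing down, gripper open.
Joint ranges: [-3.1, 3.1], [-0.76, 2.03], [0.27, 2.55], [-1.08, 4.22], [0.17, 2.65], [-2.57, 2.57]. Speed limits (rad/s): [2.79, 2.79, 3.14, 3.14, 3.14, 3.14].

INTERFACE

Orientations are given as [roll, pitch, yaw] about the fixed x, y, z axes, in that order (R = Rz(yaw) Ry(pitch) Rx(roll)).
In Python, from bench import robot gives the robot as it stands.
- The arm moves only by the tool move_arm, never from a script. Its argument "increments" is a list that holds one entry, the list of rows, each a list of 7 numbers: the opening, from 0 (shut) to 1 (fully open), then the shift along the tool's x, y, z as a fraction of full scale, then the turn, a rotation vector about the tool's x, y, z as a fraction of full scale. In form: [[[jaw, dx, dy, dz, rx, ry, rz], ...]]. A call has 1 to 8 rows; each row is the pose to reach, as a shift and turn from the pose commanded when the call began, along the tool's axes at that moment; what a row does not reach only later rows make up. Full scale, the value 1, is 0.1 m for a shift and pi/2 rad for a turn. A row lasts 1/12 s, in which the tool goes at most 41.7 mm and 7.16 degrees, less where a joint would pass 70% of its speed; a pose out of reach is approached as far as the arm can. A call with a number of a shift or a turn outside -1 to 1 is refused whole. A call with a gripper value outside its range is refused whole. The fingers move at their own pace and stop on an object; the grip force is fixed at half the most. Time passes only in rows, so rows that repeat a pose let the fingers close. It gives the time, the measured TCP pose, the force and the opening at its end, in the units of the state.
- robot.get_obs(): the state, without advancing time (a new reading comes with each control period).
- robot.snapshot(name): name is "side" or "top"; returns (picture, depth): 420x560x3 uint8, red, green, blue; 420x560 float32, m along the optical axis (not along the pixel's ray), 0 where there is no reading.
- robot.camera_params(name): a dict with "mtx" (3x3 intrinsics, pixels), "R" (3x3) and "t" (3): a world point X has camera coordinates R X + t. Camera axes: x right, y down, z forward; pixel columns grow to the right and rows downward; lengths in m; the calibration is good to about 2 mm. A picture is of the moment at which its call begins. camera_params takes no time and is no camera call.
- robot.close_job(): hands the job in, once; it reports no verdict.
The state is a dict: "time": time; "joint_positions": joint angles; "qvel": joint speeds; "joint_torque": joint torques, N m; "tool_pos": TCP position; "ee_rot": TCP orientation; "wrist_force": force on the tool from outside, world axes, zero at the start; "wrist_torque": the same for the moment, N m; "width": finger opening in m.
Only numpy, scipy, OpenCV 4.12 (cv2) and the standard library are available. Lean on these libraries where they do the work, as an engineer would, in place of code of your own. Each camera call takes 0.05 s, during which the arm holds its last target.

TASK

On the grey console one of the four option rockers is set the opposite way to the other three. Take the collared stylus out of its stand and, with its tip, press down the raised far end of that rocker until it is fully over like its neighbours, leaving the other three as they are and keeping the fingers off the rockers. Then put the stylus back in its stand, tip down, with its collar resting on the rim, and let go.

Things in the scene. Friction and masses are not known exactly. Their poses are not given: they have to be found in the camera images.
- stylus_grip (a point): Centre of the stylus's handle, half-way up it; z points up along the stylus. The stylus hangs upright in the stand: black round handle 16 mm in diameter and 45 mm tall; under it a round steel collar 40 mm in diameter and 8 mm thick (its top is 22.5 mm below this point, its underside 30.5 mm below); under that a steel shank 8 mm in diameter, 60 mm long, with a rounded tip. About 70 g, 113 mm long in all.
- stylus_tip (a point): The lower end of the stylus's shank, 90.5 mm below the centre of the handle; hidden in the stand at the start.
- stand_mouth (a point): Centre of the stand's mouth at rim height, 76 mm above the bench; z up. The stand is fixed to the bench: an upright aluminium tube 52 mm in diameter on a dark round foot 80 mm in diameter and 10 mm high; its hole is 22 mm wide and 63 mm deep, so the shank has 7 mm of room all round and the collar rests on the rim.
- console: Fixed grey console, origin under its centre; x away from the robot, y along the row of rockers. 110 mm deep (x), 176 mm wide (y), dark top 44 mm above the bench. On top, four equal light grey rockers in a row, 34 mm between centres, each 20 mm wide (y) and 43 mm long (x), axle across its middle along y, a small dark pip on its far end.
- wrong_pad (a point): Point to press: centre of the top face of the far pad of the rocker that is set the wrong way, about 13 mm beyond its axle. x points along the rocker away from the robot, y along the row, z out of the pad, which slopes. It starts about 14 mm above the console's top and sinks about 7 mm straight down when the rocker goes over.
- wrong_rocker (a joint): Tilt of the rocker that is set the wrong way, rad: stops at -0.30 (near end, towards the robot, fully down; far end raised) and +0.30 (far end fully down). Starts at about -0.27. It moves stiffly (about 3.5 N at wrong_pad) and stays where it is left.
- rocker_a (a joint): Tilt in rad of a rocker like wrong_rocker, already set right: starts at about +0.27 rad (far end down), same sign and stops as wrong_rocker
- rocker_b (a joint): Tilt in rad of a rocker like wrong_rocker, already set right: starts at about +0.27 rad (far end down), same sign and stops as wrong_rocker
- rocker_c (a joint): Tilt in rad of a rocker like wrong_rocker, already set right: starts at about +0.27 rad (far end down), same sign and stops as wrong_rocker
There are look-alikes about, which are no part of the job. There is more than one size of the part that bears stylus_grip; the job needs the smallest. What is shaped like the part that bears stand_mouth but purple is not meant.

How it is judged:
By the outcome, as a careful person would: the job done as asked, in the order asked, and still so for the second after the job is handed in, with the robot touching nothing.
It also fails if it takes over 48 s, if anything falls off the work surface, if the arm or the gripper's body presses on something with over 40 N, if the wrist force passes 120 N, or if a joint passes its speed limit or range.

## Working session

There is one attempt and no reset: what is moved stays moved. The work goes in short steps, Python scripts to look and compute and a tool call to move; the robot and the scene stay as the last step left them, time stands still between calls to the robot, and variables do not carry over. Pictures are saved under pics/ and viewed, and the job is handed in when it is done.

Besides the shell and the picture viewer there is one more tool, called after ">>>" as name(argument=value, ...), one argument or row to a line, values as JSON. move_arm: Moves the arm, as the interface text tells. Its arguments: {"type":"object","properties":{"increments":{"type":"array","items":{"type":"array","items":{"type":"array","items":{"type":"number","minimum":-1,"maximum":1}}}}},"required":["increments"]}

```bash
mkdir -p pics; ls
python3 - <<'E'
from bench import robot
import cv2,numpy as np
print(robot.get_obs())
for n in("side","top"):
    p,d=robot.snapshot(n); cv2.imwrite(f"pics/{n}0.png",p[:,:,::-1]); np.save(f"pics/{n}0.npy",d)
    c=robot.camera_params(n); print(n,c)
print(robot.tcp_to_tips)
E
```

```text
pics
{'time': 0.0, 'joint_positions': array([ 1.06492031e+00,  8.79453537e-02,  1.37227844e+00,  2.88836503e-05,
        1.68359180e+00, -1.03101839e-01]), 'qvel': array([ 7.22600625e-04,  4.40518288e-04,  1.28491876e-03, -1.82949952e-04,
        8.06513366e-05, -5.14188882e-04]), 'joint_torque': array([-1.94896602e-03, -3.40201414e+01, -3.02411163e+01,  7.15942704e-02,
        3.34008748e-02, -1.68980737e-04]), 'tool_pos': array([0.21552773, 0.50588215, 0.4034967 ]), 'ee_rot': array([-3.13938448e+00, -2.57337610e-04,  2.73882141e+00]), 'wrist_force': array([ 0.04566368, -0.20172773, -0.59477972]), 'wrist_torque': array([0.01326516, 0.02247702, 0.0224435 ]), 'width': 0.0939920186704717}
side {'mtx': array([[441.33837448,   0.        , 278.36263074],
       [  0.        , 441.33837448, 209.92898119],
       [  0.        ,   0.        ,   1.        ]]), 'R': array([[ 9.99333270e-01, -3.65081172e-02, -4.16137071e-04],
       [-2.52231875e-02, -6.82101685e-01, -7.30822196e-01],
       [ 2.63970946e-02,  7.30345431e-01, -6.82567758e-01]]), 't': array([-0.50786601,  0.15443667,  0.92828409])}
top {'mtx': array([[381.33787684,   0.        , 276.99675811],
       [  0.        , 381.33787684, 207.83976273],
       [  0.        ,   0.        ,   1.        ]]), 'R': array([[ 0.02849526, -0.999555  ,  0.00882214],
       [-0.98362021, -0.02961031, -0.17780471],
       [ 0.17798681, -0.00361104, -0.98402625]]), 't': array([0.10699331, 0.52905167, 0.84757823])}
0.1992
```

View pics/side0.png

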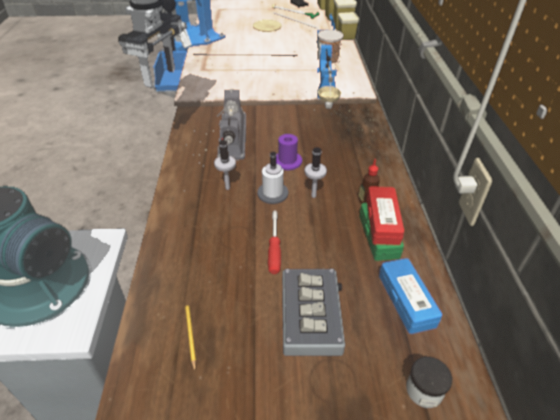

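View pics/top0.png

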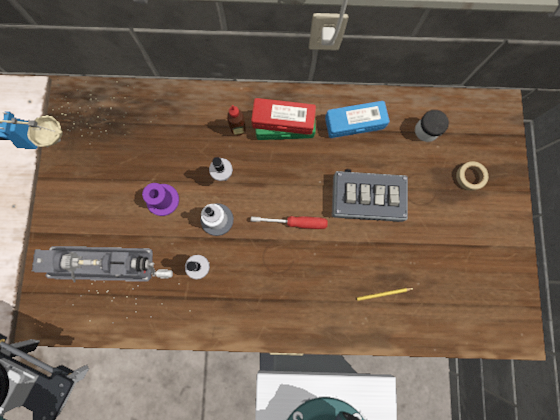

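Run:
```python
import cv2,numpy as np
s=cv2.imread("pics/side0.png");t=cv2.imread("pics/top0.png")
a=cv2.resize(s[130:205,205:345],(800,429),interpolation=cv2.INTER_CUBIC);cv2.imwrite("pics/c1.png",a)
a=cv2.resize(s[260:360,275:350],(450,600),interpolation=cv2.INTER_CUBIC)
b=cv2.resize(t[165:225,325:415],(800,533),interpolation=cv2.INTER_CUBIC)
cv2.imwrite("pics/c2.png",a);cv2.imwrite("pics/c3.png",b)
b=cv2.resize(t[150:280,140:250],(500,591),interpolation=cv2.INTER_CUBIC);cv2.imwrite("pics/c4.png",b)
```

```text
(no output)
```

View pics/c1.png

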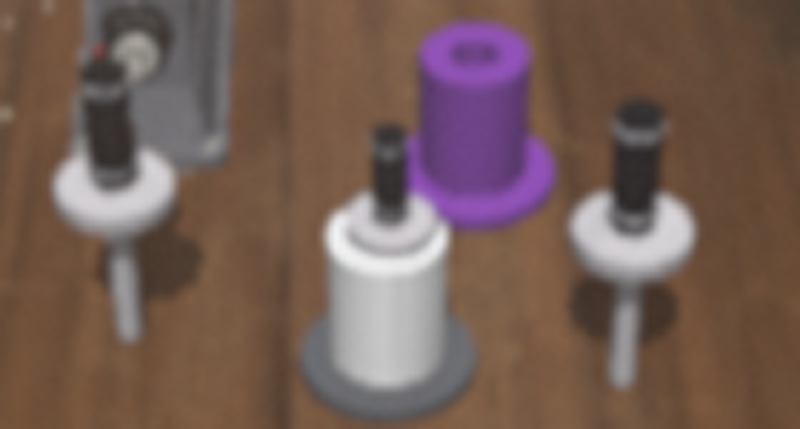

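View pics/c2.png

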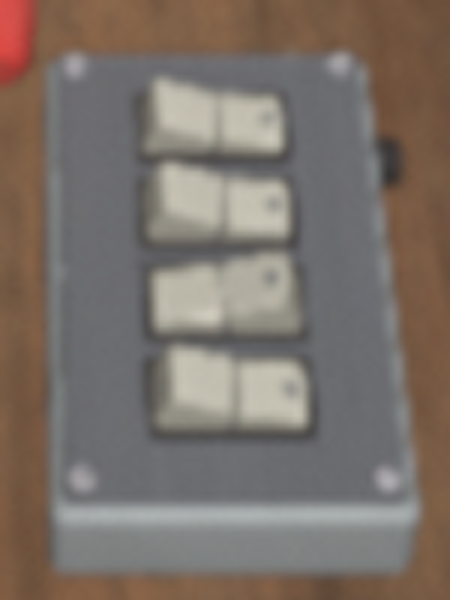

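View pics/c3.png

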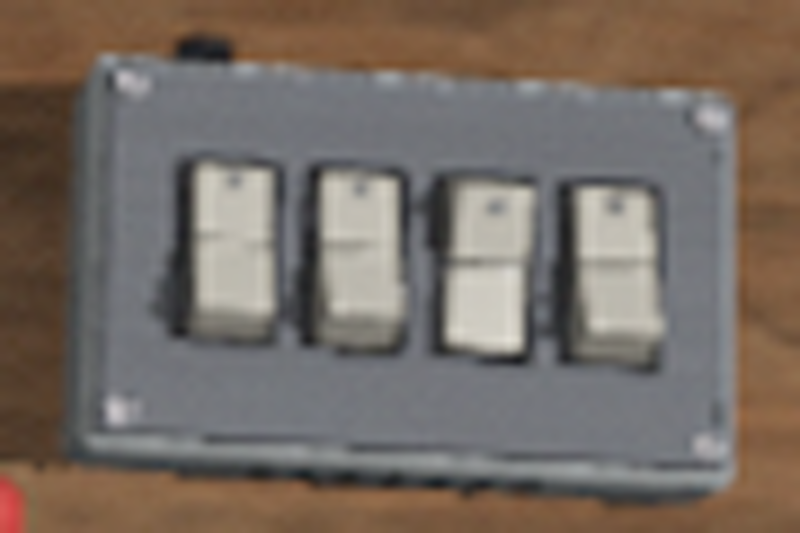

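View pics/c4.png

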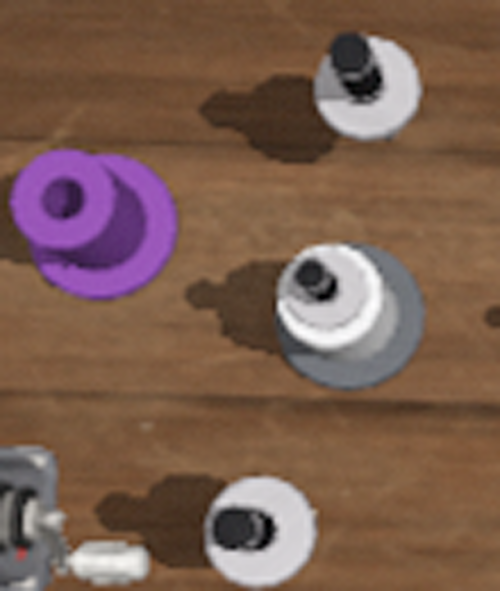

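```bash
cat > h.py <<'E'
from bench import robot
import cv2,numpy as np
def cloud(n,d):
    c=robot.camera_params(n);v,u=np.mgrid[0:420,0:560].astype(float);K=c["mtx"]
    X=np.stack([(u-K[0,2])/K[0,0]*d,(v-K[1,2])/K[1,1]*d,d],-1)
    W=(X-c["t"])@c["R"]; W[d==0]=np.nan; return W
def ray(n,u,v,z):
    c=robot.camera_params(n);K=c["mtx"];o=-c["R"].T@c["t"]
    r=c["R"].T@np.array([(u-K[0,2])/K[0,0],(v-K[1,2])/K[1,1],1]);return o+r*(z-o[2])/r[2]
def proj(n,X):
    c=robot.camera_params(n);x=c["mtx"]@(c["R"]@np.asarray(X,float)+c["t"]);return x[:2]/x[2]
E
python3 - <<'E'
from h import *
for n,(u0,u1,v0,v1) in dict(side=(250,295,145,205),top=(195,240,198,240)).items():
    im=cv2.imread(f"pics/{n}0.png");W=cloud(n,np.load(f"pics/{n}0.npy"))
    w=W[v0:v1,u0:u1].reshape(-1,3);g=im[v0:v1,u0:u1].reshape(-1,3).astype(int)
    z=w[:,2];near=np.hypot(w[:,0]-np.nanmedian(w[z>.06,0]),w[:,1]-np.nanmedian(w[z>.06,1]))<.06
    print(n,"table",np.nanmedian(W[:,:,2][(np.abs(W[:,:,0]-.45)<.05)&(np.abs(W[:,:,1])<.1)]))
    for nm,m in dict(handle=(z>.092)&(g.max(1)<90),toph=(z>.122),collar=(z>.079)&(z<.09)&(g.min(1)>120),rim=(z>.07)&(z<.079)&(g.min(1)>140),foot=(z>.005)&(z<.014)).items():
        q=w[m&near]
        if len(q)<3: print(nm,len(q));continue
        (cx,cy),r=cv2.minEnclosingCircle(q[:,:2].astype(np.float32))
        print(nm,len(q),q.mean(0).round(4),"circ",round(cx,4),round(cy,4),round(r,4),q[:,2].min().round(4),q[:,2].max().round(4))
# console
    m=(W[:,:,2]>.039)&(W[:,:,2]<.048)&(np.abs(W[:,:,0]-.47)<.1)&(np.abs(W[:,:,1]+.13)<.13)
    q=W[m]; print("console",len(q),cv2.minAreaRect(q[:,:2].astype(np.float32)),np.median(q[:,2]))
E
```

```text
side table 0.0010556877163408179
handle 75 [0.5043 0.2646 0.1141] circ 0.5038 0.2664 0.0075 0.0922 0.1329
toph 38 [0.5051 0.2667 0.128 ] circ 0.5031 0.2688 0.0094 0.122 0.1329
collar 114 [0.5036 0.2633 0.0842] circ 0.5029 0.2689 0.021 0.0792 0.0888
rim 114 [0.5015 0.2551 0.0756] circ 0.502 0.2662 0.0262 0.0703 0.079
foot 261 [0.5033 0.2522 0.0103] circ 0.5041 0.2672 0.0403 0.0052 0.0139
console 1620 ((0.5408586859703064, -0.1015540361404419), (0.1726696491241455, 0.05817107483744621), 89.97339630126953) 0.04492090315681379
top table -8.097264501729244e-05
handle 47 [0.5012 0.2683 0.1203] circ 0.502 0.2693 0.0071 0.0925 0.1321
toph 48 [0.5026 0.2699 0.1278] circ 0.5032 0.2704 0.0081 0.1223 0.1321
collar 172 [0.5006 0.268  0.0837] circ 0.5003 0.2702 0.022 0.079 0.0876
rim 149 [0.4958 0.2644 0.0755] circ 0.5013 0.2695 0.0256 0.0702 0.079
foot 349 [0.4929 0.2609 0.0096] circ 0.5015 0.2696 0.04 0.0054 0.014
console 1272 ((0.5404198169708252, -0.09808095544576645), (0.17141103744506836, 0.060064155608415604), 89.19602966308594) 0.04382312884427679
```

Run:
```python
from h import *
for n in("side","top"):
    im=cv2.imread(f"pics/{n}0.png");W=cloud(n,np.load(f"pics/{n}0.npy"));z=W[:,:,2]
    m=(z>.038)&(z<.049)&(np.abs(W[:,:,0]-.54)<.085)&(np.abs(W[:,:,1]+.1)<.13)
    mm=np.uint8(m)*255
    k,l,st,ce=cv2.connectedComponentsWithStats(mm); i=1+st[1:,4].argmax()
    q=W[l==i]; r=cv2.minAreaRect(q[:,:2].astype(np.float32));print(n,r,np.median(q[:,2]))
    g=im.astype(int); lt=(g.min(2)>135)&(z>.042)&(z<.07)&(np.abs(W[:,:,0]-.54)<.05)&(np.abs(W[:,:,1]+.1)<.08)
    k,l,st,ce=cv2.connectedComponentsWithStats(np.uint8(lt))
    for i in range(1,k):
        if st[i,4]>25:
            q=W[l==i];print(st[i],q.mean(0).round(4),q.min(0).round(4),q.max(0).round(4))
```

```text
side ((0.5670586228370667, -0.10306143015623093), (0.17442584037780762, 0.10832472145557404), 88.17982482910156) 0.0448897565895421
[301 273  21  12 184] [ 0.5696 -0.0517  0.0538] [ 0.5502 -0.0612  0.0463] [ 0.5898 -0.0387  0.0616]
[302 287  21  12 190] [ 0.569  -0.0856  0.0537] [ 0.5495 -0.0956  0.0468] [ 0.5895 -0.0739  0.063 ]
[301 302  22  13 217] [ 0.5656 -0.1197  0.0536] [ 0.5456 -0.1285  0.045 ] [ 0.5852 -0.1081  0.062 ]
[303 318  23  13 233] [ 0.5668 -0.1534  0.0536] [ 0.5465 -0.1626  0.0444] [ 0.5875 -0.142   0.0609]
top ((0.5658771395683289, -0.09835270792245865), (0.17211118340492249, 0.1078076958656311), 88.07167053222656) 0.043878151070229146
[347 184   9  17 133] [ 0.5681 -0.05    0.0531] [ 0.5478 -0.0613  0.0454] [ 0.5885 -0.0393  0.0613]
[361 185  10  16 135] [ 0.5681 -0.0841  0.0525] [ 0.5479 -0.0972  0.0436] [ 0.5877 -0.0737  0.0614]
[375 186  10  19 153] [ 0.5632 -0.1179  0.0523] [ 0.5416 -0.1305  0.0426] [ 0.5833 -0.1069  0.0618]
[390 186  10  17 135] [ 0.5652 -0.1521  0.0525] [ 0.5454 -0.1656  0.0421] [ 0.5868 -0.1418  0.0626]
```

Run:
```python
from h import *
for n,B in dict(side=dict(l=(210,240,138,175),r=(303,330,145,180),pur=(275,305,133,168)),top=dict(r=(205,235,152,185),l=(183,215,252,282),pur=(140,182,180,216),box=(250,390,95,140),sauce=(225,246,102,136))).items():
    W=cloud(n,np.load(f"pics/{n}0.npy"))
    for k,(a,b,c,d) in B.items():
        q=W[c:d,a:b].reshape(-1,3);q=q[q[:,2]>.02];print(n,k,np.nanpercentile(q,2,0).round(3),np.nanpercentile(q,98,0).round(3),q[q[:,2]>q[:,2].max()-.012].mean(0).round(3))
```

```text
side l [0.364 0.269 0.022] [0.413 0.442 0.148] [0.387 0.29  0.146]
side r [0.584 0.229 0.08 ] [0.629 0.273 0.149] [0.607 0.251 0.146]
side pur [0.51  0.265 0.023] [0.573 0.425 0.118] [0.511 0.267 0.126]
top r [0.581 0.232 0.083] [0.626 0.278 0.148] [0.604 0.255 0.146]
top l [0.361 0.271 0.084] [0.407 0.317 0.149] [0.384 0.293 0.147]
top pur [0.521 0.381 0.023] [0.568 0.428 0.078] [0.546 0.405 0.075]
top box [ 0.711 -0.133  0.024] [0.793 0.182 0.09 ] [0.745 0.115 0.087]
top sauce [0.717 0.211 0.024] [0.747 0.246 0.121] [0.738 0.23  0.129]
```

>>> move_arm(
  increments=[
    [[0.45, -0.95, 0, 0, 0, 0, -0.256], [0.45, -0.95, 0, 0, 0, 0, -0.256], [0.45, -0.95, 0, 0, 0, 0, -0.256], [0.45, -0.95, 0, 0, 0, 0, -0.256], [0.45, -0.95, 0, 0, 0, 0, -0.256], [0.45, -0.95, 0, 0, 0, 0, -0.256]],
  ],
)

```text
time: 0.6
tool_pos: [0.3031, 0.4686, 0.4041]
ee_rot: [-3.141, -0.001, 3.139]
wrist_force: [-0.1, -0.4, -0.6]
width: 0.0571
```

>>> move_arm(
  increments=[
    [[0.45, -1, -1, 0, 0, 0, 0], [0.45, -1, -1, 0, 0, 0, 0], [0.45, -1, -1, 0, 0, 0, 0], [0.45, -1, -1, 0, 0, 0, 0], [0.45, -1, -1, 0, 0, 0, 0]],
  ],
)

```text
time: 1.02
tool_pos: [0.4046, 0.3668, 0.4045]
ee_rot: [-3.141, 0.001, 3.136]
wrist_force: [0.2, 0.4, -0.4]
width: 0.0425
```

>>> move_arm(
  increments=[
    [[0.45, -1, -1, 0.3, 0, 0, 0], [0.45, -1, -1, 0.3, 0, 0, 0], [0.45, -1, -1, 0.3, 0, 0, 0], [0.45, -1, -1, 0.3, 0, 0, 0], [0.45, -1, -1, 0.3, 0, 0, 0], [0.45, -1, -1, 0.3, 0, 0, 0]],
  ],
)

```text
time: 1.52
tool_pos: [0.5025, 0.2692, 0.3741]
ee_rot: [3.141, -0.002, 3.14]
wrist_force: [0.3, 1.0, -0.5]
width: 0.0419
```

>>> move_arm(
  increments=[
    [[0.45, 0, 0, 0.3, 0, 0, 0], [0.45, 0, 0, 0.6, 0, 0, 0], [0.45, 0, 0, 0.85, 0, 0, 0], [0.45, 0, 0, 0.85, 0, 0, 0], [0.45, 0, 0, 0.85, 0, 0, 0]],
  ],
)

```text
time: 1.93
tool_pos: [0.5014, 0.2702, 0.289]
ee_rot: [-3.141, -0.003, -3.14]
wrist_force: [-0.1, 0.3, 0.9]
width: 0.0422
```

Run:
```python
from h import *
a,_=robot.snapshot("side")
cv2.imwrite("pics/s1.png",cv2.resize(a[60:220,200:340,::-1],(525,600),interpolation=cv2.INTER_CUBIC))
```

```text
(no output)
```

View pics/s1.png

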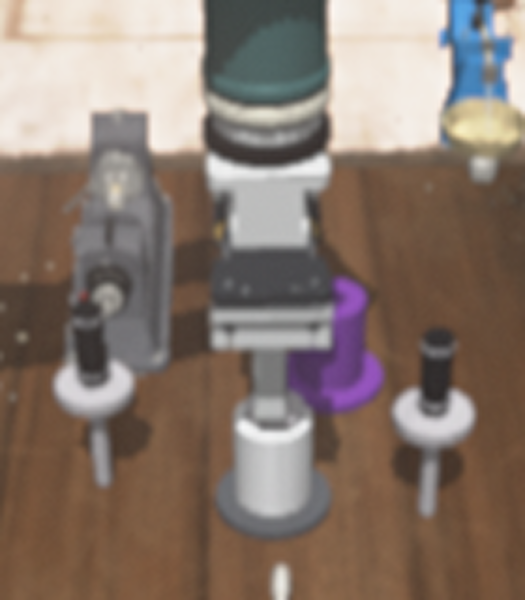

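The gripper stands centred over the stand (crop px ~(272,410)), clear of the two large styli at left and right; closing.

>>> move_arm(
  increments=[
    [[0, -0.01, 0, 0, 0, 0, 0], [0, -0.01, 0, 0, 0, 0, 0], [0, -0.01, 0, 0, 0, 0, 0], [0, -0.01, 0, 0, 0, 0, 0], [0, -0.01, 0, 0, 0, 0, 0], [0, -0.01, 0, 0, 0, 0, 0], [0, -0.01, 0, 0, 0, 0, 0]],
  ],
)

```text
time: 2.57
tool_pos: [0.5041, 0.2688, 0.2909]
ee_rot: [3.14, 0.002, 3.141]
wrist_force: [0.4, 1.6, 3.8]
width: 0.0157
```

>>> move_arm(
  increments=[
    [[0, 0, 0, -0.1, 0, 0, 0], [0, 0, 0, -0.3, 0, 0, 0], [0, 0, 0, -0.6, 0, 0, 0], [0, 0, 0, -0.9, 0, 0, 0], [0, 0, 0, -0.9, 0, 0, 0], [0, 0, 0, -0.9, 0, 0, 0]],
  ],
)

```text
time: 3.07
tool_pos: [0.5041, 0.2686, 0.382]
ee_rot: [3.14, 0.004, 3.141]
wrist_force: [0.2, -0.4, -0.6]
width: 0.0155
```

Run:
```python
from h import *
a,d=robot.snapshot("side");t,e=robot.snapshot("top");np.save("pics/s2.npy",d);cv2.imwrite("pics/s2f.png",a[:,:,::-1])
cv2.imwrite("pics/s2.png",cv2.resize(a[20:220,200:340,::-1],(420,600),interpolation=cv2.INTER_CUBIC))
cv2.imwrite("pics/t2.png",t[:,:,::-1])
o=robot.get_obs();print(o["time"],o["tool_pos"],o["width"],o["ee_rot"],o["wrist_force"])
```

```text
3.1667 [0.50364533 0.26839175 0.37824378] 0.015673832112397774 [-3.14049309e+00 -2.34287929e-03  3.14076209e+00] [ 0.29896067  0.36881194 -1.31879391]
```

View pics/s2.png

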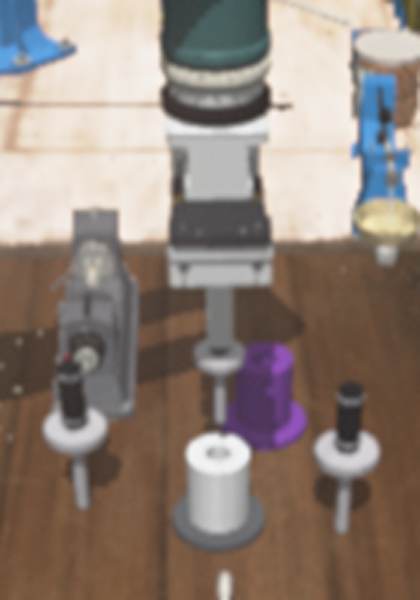

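>>> move_arm(
  increments=[
    [[0, 0, -0.3, 0, 0, 0, 0], [0, 0, -0.6, 0, 0, 0, 0], [0, 0, -0.9, 0, 0, 0, 0], [0, 0, -1, 0, 0, 0, 0]],
  ],
)

```text
time: 3.5
tool_pos: [0.5034, 0.1657, 0.3771]
ee_rot: [-3.139, -0.005, 3.138]
wrist_force: [-0.3, 0.1, -1.2]
width: 0.0153
```

>>> move_arm(
  increments=[
    [[0, 0, -0.3, 0, 0, 0, 0], [0, 0, -0.6, 0, 0, 0, 0], [0, 0, -0.9, 0, 0, 0, 0], [0, 0, -1, 0, 0, 0, 0]],
  ],
)

```text
time: 3.83
tool_pos: [0.5034, 0.066, 0.3777]
ee_rot: [-3.14, -0.004, 3.138]
wrist_force: [0.3, 0.8, -0.0]
width: 0.0157
```

>>> move_arm(
  increments=[
    [[0, -0.3, -0.3, 0, 0, 0, 0], [0, -0.6, -0.6, 0, 0, 0, 0], [0, -0.75, -0.9, 0, 0, 0, 0], [0, -0.75, -1, 0, 0, 0, 0]],
  ],
)

```text
time: 4.17
tool_pos: [0.5808, -0.0346, 0.3769]
ee_rot: [-3.141, -0.003, 3.138]
wrist_force: [-1.0, 1.1, -1.1]
width: 0.0157
```

>>> move_arm(
  increments=[
    [[0, 0, -0.3, 0, 0, 0, 0], [0, 0, -0.6, 0, 0, 0, 0], [0, 0, -0.87, 0, 0, 0, 0], [0, 0, -0.87, 0.2, 0, 0, 0], [0, 0, -0.87, 0.35, 0, 0, 0], [0, 0, -0.87, 0.35, 0, 0, 0]],
  ],
)

```text
time: 4.67
tool_pos: [0.5776, -0.1179, 0.3394]
ee_rot: [3.138, -0.009, 3.14]
wrist_force: [-1.2, -0.4, -1.9]
width: 0.0156
```

Run:
```python
from h import *
o=robot.get_obs();print(o["time"],o["tool_pos"],o["width"],o["ee_rot"],o["wrist_force"])
a,d=robot.snapshot("side");t,e=robot.snapshot("top");np.save("pics/s3.npy",d);cv2.imwrite("pics/s3f.png",a[:,:,::-1])
T=o["tool_pos"];tip=T+[0,0,-.2735]
print("exp tip",proj("side",tip),"pad",proj("side",[.579,-.1184,.058]))
cv2.imwrite("pics/s3.png",cv2.resize(a[220:360,260:360,::-1],(571,800)[:2],interpolation=cv2.INTER_CUBIC)[:600])
cv2.imwrite("pics/t3.png",t[:,:,::-1])
```

```text
4.6667 [ 0.57762908 -0.11786837  0.33937176] 0.015550352470576635 [ 3.13766748 -0.00906626  3.14042916] [-1.18037287 -0.39359239 -1.91553153]
exp tip [318.37098324 303.42634575] pad [318.87711973 306.13494178]
```

View pics/s3.png

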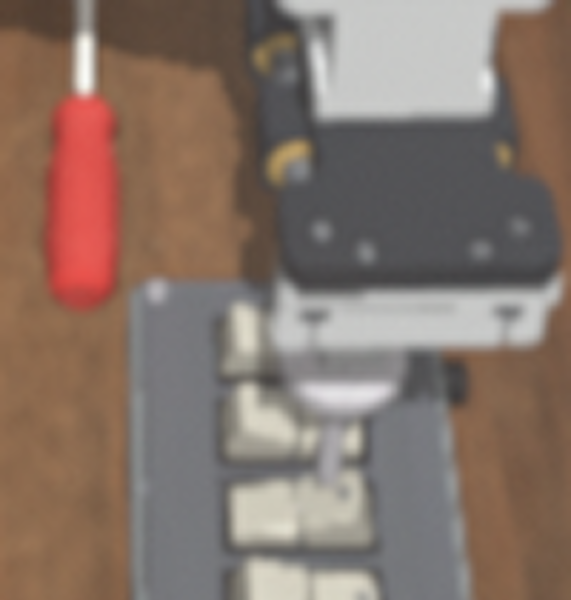

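View pics/t3.png

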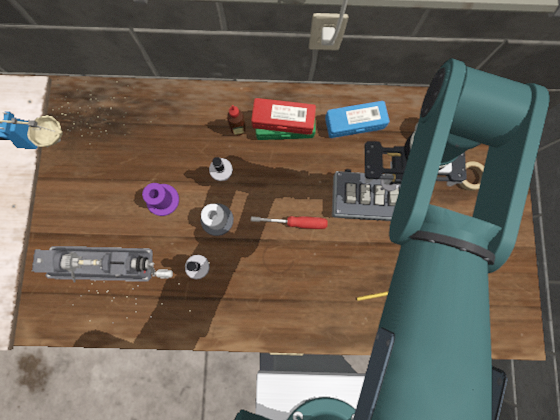

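>>> move_arm(
  increments=[
    [[0, -0.01, 0, 0.04, 0, 0, 0], [0, -0.01, 0, 0.08, 0, 0, 0], [0, -0.01, 0, 0.11, 0, 0, 0], [0, -0.01, 0, 0.12, 0, 0, 0], [0, -0.01, 0, 0.13, 0, 0, 0], [0, -0.01, 0, 0.14, 0, 0, 0], [0, -0.01, 0, 0.14, 0, 0, 0]],
  ],
)

```text
time: 5.35
tool_pos: [0.5797, -0.1183, 0.3315]
ee_rot: [3.141, 0.002, 3.141]
wrist_force: [-0.7, 0.3, 3.5]
width: 0.0158
```

>>> move_arm(
  increments=[
    [[0, 0, 0, 0.01, 0, 0, 0], [0, 0, 0, 0.02, 0, 0, 0], [0, 0, 0, 0.03, 0, 0, 0], [0, 0, 0, 0.04, 0, 0, 0], [0, 0, 0, 0.04, 0, 0, 0]],
  ],
)

```text
time: 5.77
tool_pos: [0.58, -0.1186, 0.3272]
ee_rot: [-3.141, 0.002, 3.141]
wrist_force: [3.4, -0.2, 3.7]
width: 0.0154
```

Run:
```python
from h import *
a,d=robot.snapshot("side")
o=robot.get_obs();print(o["time"],o["tool_pos"],o["width"],o["wrist_force"])
cv2.imwrite("pics/s4.png",cv2.resize(a[255:360,270:350,::-1],(457,600),interpolation=cv2.INTER_CUBIC))
```

```text
5.8167 [ 0.5799236  -0.11867011  0.32715705] 0.015399673655179252 [1.39635704 1.47303637 3.34328833]
```

View pics/s4.png

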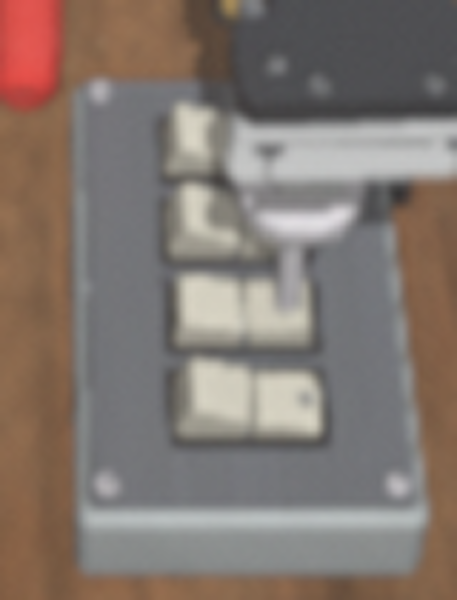

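Tip is on the pad (crop px ~(290,305)); the rocker is about level. Keep pressing until the force rises.

>>> move_arm(
  increments=[
    [[0, 0, 0, 0.01, 0, 0, 0], [0, 0, 0, 0.02, 0, 0, 0], [0, 0, 0, 0.03, 0, 0, 0], [0, 0, 0, 0.04, 0, 0, 0], [0, 0, 0, 0.04, 0, 0, 0]],
  ],
)

```text
time: 6.23
tool_pos: [0.5801, -0.1186, 0.3236]
ee_rot: [-3.141, 0.003, 3.141]
wrist_force: [4.2, -0.5, 5.8]
width: 0.0154
```

>>> move_arm(
  increments=[
    [[0, 0, 0, 0.01, 0, 0, 0], [0, 0, 0, 0.02, 0, 0, 0], [0, 0, 0, 0.02, 0, 0, 0]],
  ],
)

```text
time: 6.48
tool_pos: [0.5801, -0.1186, 0.3233]
ee_rot: [-3.14, 0.005, 3.141]
wrist_force: [2.2, 0.3, 10.5]
width: 0.0155
```

>>> move_arm(
  increments=[
    [[0, 0, 0, 0.01, 0, 0, 0], [0, 0, 0, 0.02, 0, 0, 0], [0, 0, 0, 0.02, 0, 0, 0], [0, 0, 0, 0.02, 0, 0, 0]],
  ],
)

```text
time: 6.82
tool_pos: [0.5801, -0.1185, 0.3231]
ee_rot: [-3.14, 0.006, 3.141]
wrist_force: [0.8, 1.3, 16.0]
width: 0.0158
```

Run:
```python
from h import *
a,d=robot.snapshot("side")
o=robot.get_obs();print(o["time"],o["tool_pos"],o["width"],o["wrist_force"])
cv2.imwrite("pics/s5.png",cv2.resize(a[255:360,270:350,::-1],(457,600),interpolation=cv2.INTER_CUBIC))
```

```text
6.8667 [ 0.58005514 -0.11851429  0.32313477] 0.015539767530615173 [ 1.33895251  0.29596602 15.47868598]
```

View pics/s5.png

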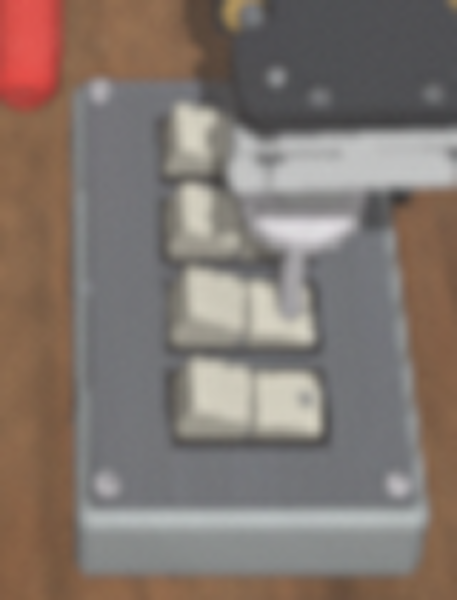

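>>> move_arm(
  increments=[
    [[0, 0, 0, -0.1, 0, 0, 0], [0, 0, 0, -0.3, 0, 0, 0], [0, 0, 0, -0.6, 0, 0, 0], [0, 0, 0, -0.6, 0, 0, 0], [0, 0, 0, -0.6, 0, 0, 0]],
  ],
)

```text
time: 7.28
tool_pos: [0.5792, -0.1185, 0.3787]
ee_rot: [-3.141, -0.002, 3.141]
wrist_force: [0.3, -0.7, -1.1]
width: 0.0157
```

>>> move_arm(
  increments=[
    [[0, 0, 0.3, 0, 0, 0, 0], [0, 0, 0.6, 0, 0, 0, 0], [0, 0, 0.9, 0, 0, 0, 0], [0, 0, 1, 0, 0, 0, 0]],
  ],
)

```text
time: 7.62
tool_pos: [0.5788, -0.0154, 0.3751]
ee_rot: [3.139, -0.008, -3.139]
wrist_force: [0.3, 0.1, -1.4]
width: 0.0157
```

>>> move_arm(
  increments=[
    [[0, 0.3, 0.3, 0, 0, 0, 0], [0, 0.6, 0.6, 0, 0, 0, 0], [0, 0.76, 0.9, 0, 0, 0, 0], [0, 0.76, 1, 0, 0, 0, 0], [0, 0.76, 1, 0, 0, 0, 0]],
  ],
)

```text
time: 8.03
tool_pos: [0.5026, 0.0832, 0.3768]
ee_rot: [-3.141, -0.004, -3.139]
wrist_force: [0.6, -1.0, -0.6]
width: 0.0156
```

Run:
```python
from h import *
a,d=robot.snapshot("side")
o=robot.get_obs();print(o["time"],o["tool_pos"],o["width"],o["wrist_force"])
cv2.imwrite("pics/s6.png",cv2.resize(a[120:360,220:360,::-1],(350,600),interpolation=cv2.INTER_CUBIC))
cv2.imwrite("pics/s6b.png",cv2.resize(a[260:360,275:350,::-1],(450,600),interpolation=cv2.INTER_CUBIC))
W=cloud("side",d);z=W[:,:,2];g=a.astype(int)
lt=(g.min(2)>135)&(z>.042)&(z<.07)&(np.abs(W[:,:,0]-.567)<.03)&(np.abs(W[:,:,1]+.1)<.08)
k,l,st,ce=cv2.connectedComponentsWithStats(np.uint8(lt))
for i in range(1,k):
    if st[i,4]>25:
        q=W[l==i];A=np.c_[q[:,0]-.567,np.ones(len(q))];f=q[:,0]>.570;n_=q[:,0]<.562
        print(st[i],q[f].mean(0).round(4),q[n_].mean(0).round(4))
```

```text
8.0833 [0.50341784 0.08192495 0.37705473] 0.01564210182008159 [ 0.21174563 -0.60915275 -1.93176951]
[301 273  21  12 196] [ 0.5805 -0.052   0.0509] [ 0.5556 -0.0515  0.0568]
[301 287  22  12 202] [ 0.5799 -0.0857  0.0509] [ 0.5555 -0.0859  0.0571]
[302 302  23  13 224] [ 0.5793 -0.1201  0.0502] [ 0.5549 -0.1204  0.0573]
[303 318  23  13 250] [ 0.5787 -0.1539  0.0507] [ 0.5538 -0.154   0.0569]
```

View pics/s6.png

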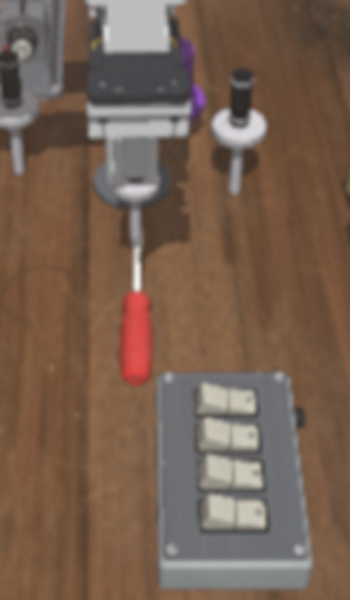

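View pics/s6b.png

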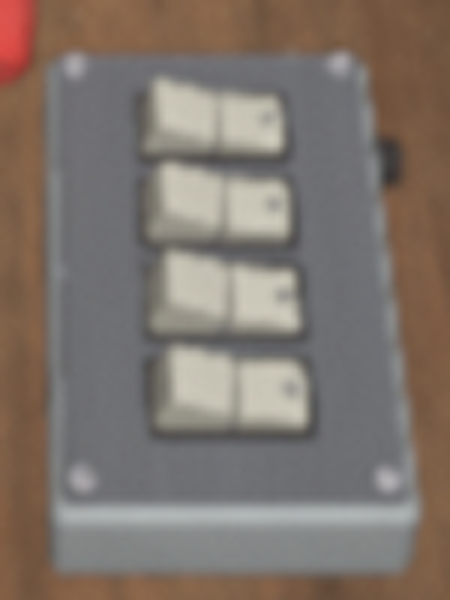

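>>> move_arm(
  increments=[
    [[0, 0, 0.3, 0, 0, 0, 0], [0, 0, 0.6, 0, 0, 0, 0], [0, 0, 0.9, 0, 0, 0, 0], [0, 0, 1, 0, 0, 0, 0]],
  ],
)

```text
time: 8.42
tool_pos: [0.5047, 0.1829, 0.3773]
ee_rot: [3.141, -0.002, -3.142]
wrist_force: [-0.2, -0.6, -1.0]
width: 0.0156
```

>>> move_arm(
  increments=[
    [[0, 0, 0.3, 0, 0, 0, 0], [0, 0, 0.6, 0, 0, 0, 0], [0, 0, 0.86, 0, 0, 0, 0], [0, 0, 0.86, 0, 0, 0, 0], [0, 0, 0.86, 0, 0, 0, 0], [0, 0, 0.86, 0, 0, 0, 0]],
  ],
)

```text
time: 8.92
tool_pos: [0.5048, 0.2663, 0.3778]
ee_rot: [-3.14, -0.001, 3.139]
wrist_force: [-0.2, -0.4, -1.0]
width: 0.0157
```

Run:
```python
from h import *
a,d=robot.snapshot("side");b,_=robot.snapshot("top");p=[]
for i in range(1):
    o=robot.get_obs();print(o["time"],o["tool_pos"],o["width"],o["wrist_force"],o["ee_rot"])
cv2.imwrite("pics/s7.png",cv2.resize(a[100:210,235:315,::-1],(436,600),interpolation=cv2.INTER_CUBIC))
cv2.imwrite("pics/t7.png",cv2.resize(b[160:260,150:270,::-1],(720,600),interpolation=cv2.INTER_CUBIC))
```

```text
9.0167 [0.50453495 0.26602731 0.37831483] 0.015446878520018853 [-0.44817172  0.09224378 -0.1926138 ] [-3.14053605e+00 -4.19972049e-04  3.13872193e+00]
```

View pics/s7.png

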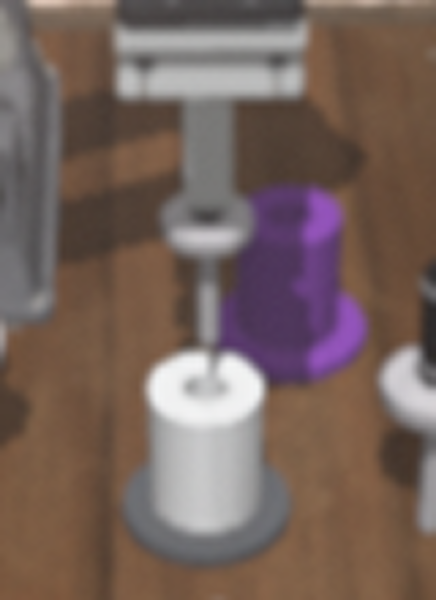

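View pics/t7.png

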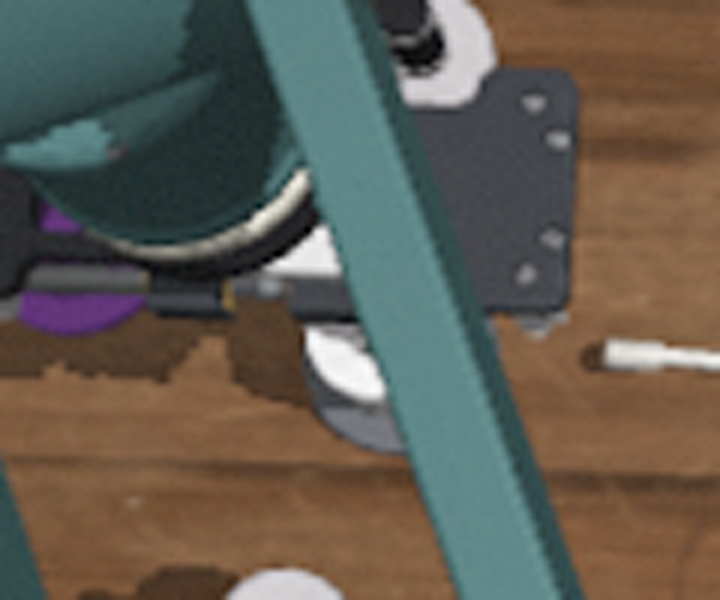

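>>> move_arm(
  increments=[
    [[0, 0.012, 0.025, 0, 0, 0, 0], [0, 0.012, 0.025, 0.1, 0, 0, 0], [0, 0.012, 0.025, 0.25, 0, 0, 0], [0, 0.012, 0.025, 0.4, 0, 0, 0], [0, 0.012, 0.025, 0.6, 0, 0, 0], [0, 0.012, 0.025, 0.8, 0, 0, 0], [0, 0.012, 0.025, 0.84, 0, 0, 0], [0, 0.012, 0.025, 0.84, 0, 0, 0]],
  ],
)

```text
time: 9.68
tool_pos: [0.5022, 0.2696, 0.2929]
ee_rot: [-3.14, -0.003, 3.141]
wrist_force: [-0.2, 0.1, -0.6]
width: 0.0156
```

Run:
```python
from h import *
a,d=robot.snapshot("side")
o=robot.get_obs();print(o["time"],o["tool_pos"],o["width"],o["wrist_force"],o["ee_rot"])
cv2.imwrite("pics/s8.png",cv2.resize(a[100:210,235:315,::-1],(436,600),interpolation=cv2.INTER_CUBIC))
```

```text
9.7333 [0.50258469 0.26983326 0.29436699] 0.01540991170304135 [ 0.69913223 -1.18279312  0.01898933] [-3.14128749e+00 -7.55708866e-04  3.14062699e+00]
```

View pics/s8.png

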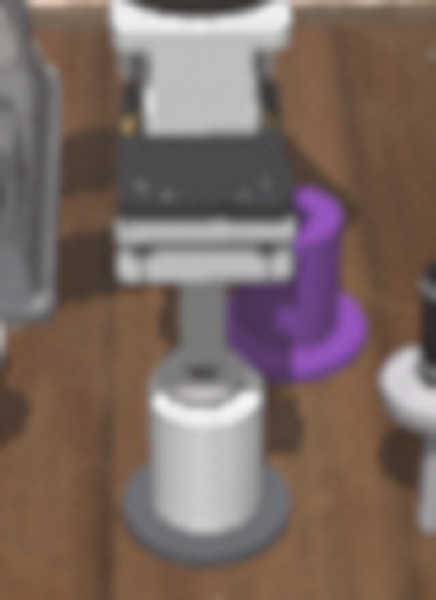

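Shank is in the hole, collar just above the rim (crop px ~(205,385)). Lowering to contact.

>>> move_arm(
  increments=[
    [[0, 0, 0, 0.01, 0, 0, 0], [0, 0, 0, 0.02, 0, 0, 0], [0, 0, 0, 0.03, 0, 0, 0], [0, 0, 0, 0.03, 0, 0, 0]],
  ],
)

```text
time: 10.07
tool_pos: [0.5028, 0.2702, 0.2922]
ee_rot: [3.141, 0.001, 3.141]
wrist_force: [-1.0, -0.5, -2.1]
width: 0.0156
```

>>> move_arm(
  increments=[
    [[0, 0, 0, 0.01, 0, 0, 0], [0, 0, 0, 0.015, 0, 0, 0], [0, 0, 0, 0.015, 0, 0, 0]],
  ],
)

```text
time: 10.32
tool_pos: [0.5028, 0.2702, 0.2908]
ee_rot: [3.141, 0.001, 3.141]
wrist_force: [-0.0, -0.9, 1.5]
width: 0.0156
```

>>> move_arm(
  increments=[
    [[0, 0, 0, 0.01, 0, 0, 0], [0, 0, 0, 0.01, 0, 0, 0], [0, 0, 0, 0.01, 0, 0, 0]],
  ],
)

```text
time: 10.57
tool_pos: [0.5027, 0.2702, 0.2908]
ee_rot: [3.141, 0.001, 3.141]
wrist_force: [-1.2, -0.4, 5.0]
width: 0.0149
```

>>> move_arm(
  increments=[
    [[0.2, 0, 0, 0, 0, 0, 0], [0.3, 0, 0, 0, 0, 0, 0], [0.45, 0, 0, 0, 0, 0, 0], [0.45, 0, 0, 0, 0, 0, 0], [0.45, 0, 0, 0, 0, 0, 0], [0.45, 0, 0, 0, 0, 0, 0]],
  ],
)

```text
time: 11.07
tool_pos: [0.5027, 0.2701, 0.2889]
ee_rot: [-3.142, -0.0, 3.141]
wrist_force: [-0.1, 0.4, 0.1]
width: 0.0419
```

>>> move_arm(
  increments=[
    [[0.45, 0, 0, -0.1, 0, 0, 0], [0.45, 0, 0, -0.3, 0, 0, 0], [0.45, 0, 0, -0.6, 0, 0, 0], [0.45, 0, 0, -0.95, 0, 0, 0], [0.45, 0, 0, -0.95, 0, 0, 0]],
  ],
)

```text
time: 11.48
tool_pos: [0.5034, 0.2705, 0.3936]
ee_rot: [3.136, 0.014, 3.141]
wrist_force: [0.9, -0.7, 2.0]
width: 0.0419
```

>>> move_arm(
  increments=[
    [[0.45, 0.3, 0.3, 0, 0, 0, 0], [0.45, 0.6, 0.6, 0, 0, 0, 0], [0.45, 1, 0.9, 0, 0, 0, 0], [0.45, 1, 0.9, 0, 0, 0, 0], [0.45, 1, 0.9, 0, 0, 0, 0], [0.45, 1, 0.9, 0, 0, 0, 0]],
  ],
)

```text
time: 11.98
tool_pos: [0.4026, 0.3603, 0.3847]
ee_rot: [-3.141, 0.001, -3.141]
wrist_force: [0.2, -0.2, 0.6]
width: 0.0424
```

Run:
```python
from h import *
o=robot.get_obs();print(o["time"],o["tool_pos"],o["width"],o["wrist_force"])
for n,(u0,u1,v0,v1) in dict(side=(250,295,145,205),top=(195,240,198,240)).items():
    p,d=robot.snapshot(n);W=cloud(n,d);im=p[:,:,::-1];cv2.imwrite(f"pics/{n}9.png",im)
    w=W[v0:v1,u0:u1].reshape(-1,3);g=im[v0:v1,u0:u1].reshape(-1,3).astype(int);z=w[:,2]
    near=np.hypot(w[:,0]-.503,w[:,1]-.268)<.045
    for nm,m in dict(toph=(z>.122),collar=(z>.079)&(z<.09)&(g.min(1)>120),rim=(z>.07)&(z<.079)&(g.min(1)>140)).items():
        q=w[m&near]
        if len(q)<3: print(n,nm,len(q));continue
        (cx,cy),r=cv2.minEnclosingCircle(q[:,:2].astype(np.float32))
        print(n,nm,len(q),q.mean(0).round(4),"circ",round(cx,4),round(cy,4),round(r,4),q[:,2].max().round(4))
    if n=="side":
        a=p
        cv2.imwrite("pics/s9.png",cv2.resize(a[100:360,210:350,::-1],(323,600),interpolation=cv2.INTER_CUBIC))
```

```text
11.9833 [0.40261989 0.36026512 0.38467306] 0.042433775642788635 [ 0.21754112 -0.19979551  0.64664804]
side toph 37 [0.5031 0.2671 0.1276] circ 0.5041 0.2694 0.0095 0.1317
side collar 114 [0.5035 0.2632 0.0843] circ 0.5063 0.2686 0.0233 0.0883
side rim 118 [0.5017 0.2553 0.0755] circ 0.5034 0.2679 0.0261 0.079
top toph 49 [0.501  0.2697 0.1281] circ 0.5011 0.2701 0.0079 0.131
top collar 168 [0.4989 0.2678 0.0836] circ 0.4996 0.2715 0.0218 0.0877
top rim 157 [0.4988 0.266  0.0755] circ 0.5015 0.2697 0.0257 0.0789
```

View pics/s9.png

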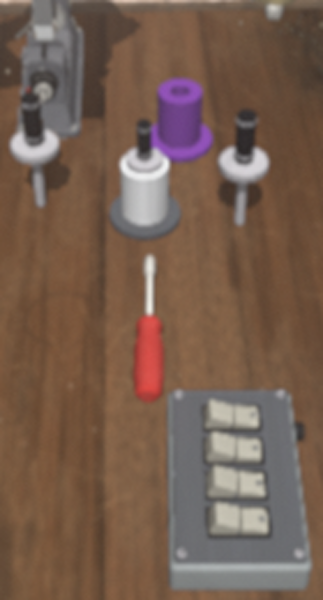

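View pics/side9.png

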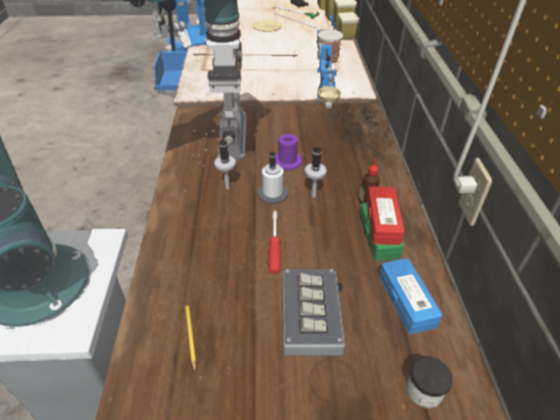

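Stylus is seated upright with its collar on the rim (collar top z 0.084, handle top ~0.129), the arm is clear, and all four rockers are alike.

Run:
```python
from bench import robot
print(robot.close_job())
```

```text
the job is handed in; nothing more can be done
None
```

The job is done and handed in after about 12 s. No verdict is reported on hand-in.

- **What I did:** I took the smallest stylus out of the aluminium stand. With its tip I pressed the far pad of the third rocker (counting from the robot's left) down to its stop. The height stopped changing at about 16 N. I then put the stylus back, let go and moved the arm clear.
- **Rockers:** After the press, depth gave all four far pads at 50–51 mm and near pads at about 57 mm, so they now sit alike. The last picture shows the same.
- **Stylus:** It stands upright in its stand, with the collar top at about 84 mm and the handle top at about 129 mm, the same as at the start. The wrist force read under 1 N with the arm clear.
- **Disagreements:** The two cameras differed by 2–3 mm in y, which is about the calibration's stated accuracy, and I used the mean. No check failed.

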